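# Plug the flat tongue key into the grinder's guard switch

### The job

The grinder's guard is back on, so close its interlock: take the key with the flat tongue out of the parking rack and push it straight down into the guard switch that has the long slot, keeping hold of it until its flange lies flush on top of the switch, then let go. Leave the other two keys where they stand in the rack.

Things in the scene. Friction and masses are not known exactly. Their poses are not given: they have to be found in the camera images.
- tongue_key: The key to use: steel flange 46 x 74 x 6 mm; on it a flat upright black handle, 16 (x) x 44 (y) mm, top 51 mm above origin; under it a flat steel tongue 6 (x) x 30 (y) mm, 38 mm long. About 0.2 kg. Origin: centre of the flange's underside; z up; same if turned half round. Starts upright, flange on the rack's dark steel top plate 68 mm above the bench, tongue hanging through a 24 x 44 mm opening.
- slot (a point): Centre of the slot mouth, in the flat top (62 mm above the bench) of the fixed grey switch, 60 x 92 mm, with the long slot. z up, y along the slot. Mouth 30 x 58 mm, flaring in over 12 mm to a throat 16 x 44 mm, 52 mm deep in all: a key fully home rests by its flange on the top. No spring or latch. The like switch with a 24 mm round hole is not the one.
- pin_key: Leave alone. Key with a round flange 60 mm across, black drum handle 34 mm across, top 51 mm above origin, one round pin below. Origin: centre of the flange's underside, z up. The three keys stand in any order in the metal rack's bays, side by side 96 mm apart along their y.
- prong_key: Leave alone. Key in the rack with a square flange 56 mm, black ball 32 mm on a stem, top 62 mm above origin, two thin round prongs below. Origin: centre of the flange's underside, z up.
There are look-alikes about, which are no part of the job. Leave any green or red look-alike of the tongue_key alone.

How it is judged:
On the way, in this order (a step that is already met when the one before it is completed fails the run):
1. the tongue key is lifted until its tongue is out of the rack (height (world z) of tongue_key above 0.104 m), for 0.1 s.
2. the tongue is in the slot to within 8 mm of home while the fingers still hold the key (z of tongue_key in the frame of slot below 0.008 m and horizontal distance between tongue_key and slot below 0.014 m and contact force between the fingers and tongue_key above 0.5 N), for 0.1 s.
At the end, for the whole second after the job is handed in: The tongue key sits in the slot of the slotted switch, its flange flush on the switch top (within 4 mm), centred within 14 mm, in line with the slot within 0.4 rad, upright within 0.1 rad and at rest; the other two keys are within 30 mm of where they stood (z of tongue_key in the frame of slot between -0.004 and 0.004 m and horizontal distance between tongue_key and slot below 0.014 m and angle between the y axis of tongue_key and the y axis of slot, either way round below 0.4 rad and angle between tongue_key's own z axis and vertical below 0.1 rad and linear speed of tongue_key below 0.02 m/s and distance of each of pin_key, prong_key from where it was at the start of the episode below 0.03 m); the robot touches nothing.
It fails at once if one of the other two keys is moved more than 30 mm (distance of any of pin_key, prong_key from where it was at the start of the episode above 0.03 m).
It also fails if it takes over 38 s, if anything falls off the work surface, if the arm or the gripper's body presses on something with over 40 N, if the wrist force passes 120 N, or if a joint passes its speed limit or range.

### The arm

A 7-joint arm with a two-finger parallel gripper is mounted at the origin on the work surface. World frame = base frame: x ahead of the robot, y to its left, z up, the work surface at z = 0. Lengths are in m, angles in rad, forces in N, time in s.
With the tool pointing down it reaches from about 0.4 to 0.875 m from the base axis. Payload 19.3 kg.
Tool frame: the origin (TCP) lies midway between the tips of the shut fingers; the grasp point (between the pads) lies 19 mm behind it; z points along the fingers, y is the line along which they close (so a half turn about z gives the same grasp; the last joint's range is limited). The gripper opens to 85 mm and grips with 20 to 120 N. Pads are 22 mm wide; open, the fingers measure 114 mm over their backs; the gripper's body (76 mm by 85 mm) begins 54 mm behind the grasp point. The pads swing forward as they close: fully open they stand 13 mm farther back than shut.
Start: joints at [1.181, 0.521, -0.036, 1.599, 0.021, 1.021, -0.113], TCP at [0.196, -0.593, 0.231] pointing down, gripper open.
Joint ranges: [-2.91, 2.91], [-0.3, 2.13], [-1.5, 1.42], [0.17, 2.43], [-1.26, 4.41], [0.16, 1.93], [-2.52, 2.52]. Speed limits (rad/s): [1.89, 1.89, 2.39, 2.39, 3.01, 3.01, 3.01].

### API

Orientations are given as [roll, pitch, yaw] about the fixed x, y, z axes, in that order (R = Rz(yaw) Ry(pitch) Rx(roll)).
In Python, from workcell import * gives the robot as it stands.
- The arm moves only by the shell command python3 -m creep 'ROWS' [FORCE]. ROWS is JSON, a list that holds one entry, the list of rows, each a list of 7 numbers: the closure, from -1 (fully open) to 1 (shut), then the shift along the tool's x, y, z in m, then the turn, a rotation vector about the tool's x, y, z in degrees. A call has 1 to 10 rows; each row shifts and turns the commanded pose from where the row before left it, along the tool's axes as they then stand; what a row does not reach is not made up. A row lasts 1/10 s, in which the tool goes at most 50 mm and 8.59 degrees, less where a joint would pass 70% of its speed; a pose out of reach is approached as far as the arm can. A call is refused whole if a number of a shift passes 0.05 or a number of a turn 8.59, either way. A call with a gripper value outside its range is refused whole. The fingers move at their own pace and stop on an object; FORCE is the grip in N (left out, the last holds). Time passes only in rows, so rows that do not move let the fingers close. It gives the time, the measured TCP pose, the force, the opening and the grip force at its end, in the units of the state.
- observe(): the state, without advancing time (a new reading comes with each control period).
- grab_frame(name): name is "side" or "top" or "wrist"; returns a dict with "image" (480x640x3 uint8, red, green, blue), "range_z" (480x640 float32, m along the optical axis (not along the pixel's ray), 0 where there is no reading), "fx", "fy", "cx", "cy" (pixels), "R" (3x3) and "t" (3): a world point X has camera coordinates R X + t; the wrist camera has in their place "T_tool_cam" (4x4, takes a point from camera to tool coordinates, whose origin is the TCP and whose axes are the flange's). Camera axes: x right, y down, z forward; pixel columns grow to the right and rows downward; lengths in m; the calibration is good to about 2 mm. The wrist camera is an equidistant fisheye: a pixel r from the principal point sees the ray r / f radians off the axis. A picture is of the moment at which its call begins: read the wrist's pose just before it.
- job_done(): hands the job in; it is judged then, once.
Trained networks look in a picture, given as the dict that the camera call returned (one of the last four; its "shot" number tells which), for a name from the list of things; names that differ only in an ending like _2 or _b are one class to them, and where a whole thing is asked for, a point or a joint stands for the part that bears it (a point fixed in the world has none). Each returns a list of dicts, best first, with "confidence" (0 to 1); they miss things now and then, are a little off and sometimes report something else, mostly with a low value. They report only what shows in the picture. A call takes as long as a camera call. They do not tell look-alikes from the thing itself.
- find_in(picture, thing): "extent" ([centre column, centre row, width, height] in pixels, round what is visible of it).
- outline_of(picture, thing): "region" (480x640 bool, what is visible of it) and "extent" ([centre column, centre row, width, height] in pixels, round what is visible of it).
- tip_of(picture, thing): "position" ([column, row] in pixels: a listed point, or the origin of a listed thing).
The state is a dict: "clock": time; "qpos": joint angles; "qd": joint speeds; "joint_efforts": joint torques, N m; "position": TCP position; "tool_rot": TCP orientation; "force": force on the tool from outside, world axes, zero at the start; "moment": the same for the moment, N m; "grip_width": finger opening in m; "finger_force": force on a finger pad.
Only numpy, scipy, OpenCV 4.12 (cv2) and the standard library are available. Lean on these libraries where they do the work, as an engineer would, in place of code of your own. Each camera call takes 0.05 s, during which the arm holds its last target. There are 200 camera calls.

## Working session

There is one attempt and no reset: what is moved stays moved. The work goes in short steps, Python scripts to look and compute and a shell command to move; the robot and the scene stay as the last step left them, time stands still between calls to the robot, and variables do not carry over. Pictures are saved under pics/ and viewed, at most 10 in all, crops included, and the job is handed in when it is done.

```bash
mkdir -p pics; cat > h.py <<'E'
from workcell import *
import numpy as np, cv2
def world(p,m=None):
    d=p["range_z"]; v,u=np.mgrid[0:480,0:640]
    P=np.stack([(u-p["cx"])/p["fx"]*d,(v-p["cy"])/p["fy"]*d,d],-1)
    return (P-p["t"])@p["R"]
def save(p,n): cv2.imwrite("pics/"+n,p["image"][:,:,::-1])
E
python3 - <<'E'
from h import *
o=observe(); print(o["clock"],o["position"],o["tool_rot"],o["qpos"])
for c in ("top","side"):
    p=grab_frame(c); save(p,c+"1.png"); W=world(p)
    np.savez(c+"1.npz",W=W,d=p["range_z"],im=p["image"])
    for t in ("tongue_key","slot","pin_key","prong_key"):
        for r in tip_of(p,t)[:4]:
            u,v=np.round(r["position"]).astype(int)
            print(c,t,r["confidence"],u,v,W[min(v,479),min(u,639)].round(3) )
        for r in find_in(p,t)[:4]: print("   ext",r["confidence"],np.round(r["extent"]))
E
```

```text
0.0 [ 0.19631144 -0.59304245  0.2307362 ] [-3.14049508e+00  1.16650354e-04  3.19767105e-01] [ 1.18083069  0.52202987 -0.03629997  1.59995207  0.02123024  1.02109983
 -0.11277964]
top tongue_key 0.9 216 311 [0.408 0.275 0.092]
top tongue_key 0.89 111 200 [0.635 0.505 0.067]
top tongue_key 0.85 185 230 [0.564 0.339 0.118]
top tongue_key 0.65 221 170 [0.695 0.278 0.091]
   ext 0.76 [224. 168.  27.  33.]
   ext 0.68 [109. 202.  40.  27.]
   ext 0.63 [186. 231.  39.  29.]
   ext 0.56 [218. 312.  35.  24.]
top slot 0.7 431 257 [ 0.535 -0.164  0.006]
   ext 0.75 [425. 262.  76.  47.]
top pin_key 0.8 228 236 [0.552 0.253 0.12 ]
top prong_key 0.95 274 248 [0.529 0.163 0.125]
side tongue_key 0.92 240 289 [0.678 0.377 0.121]
side tongue_key 0.75 358 310 [0.412 0.306 0.059]
side tongue_key 0.64 285 305 [0.57  0.375 0.097]
side tongue_key 0.64 233 360 [0.636 0.535 0.063]
   ext 0.82 [244. 284.  34.  34.]
   ext 0.77 [359. 308.  27.  37.]
   ext 0.64 [288. 302.  33.  33.]
   ext 0.64 [234. 357.  29.  39.]
side slot 0.64 354 199 [ 0.534 -0.174  0.043]
   ext 0.62 [353. 212.  37.  46.]
side pin_key 0.69 302 284 [0.56  0.275 0.078]
   ext 0.88 [305. 278.  24.  27.]
side prong_key 0.96 323 259 [0.537 0.168 0.078]
   ext 0.86 [321. 255.  24.  31.]
   ext 0.7 [306. 278.  22.  30.]
   ext 0.58 [352. 212.  34.  41.]
```

View pics/top1.png

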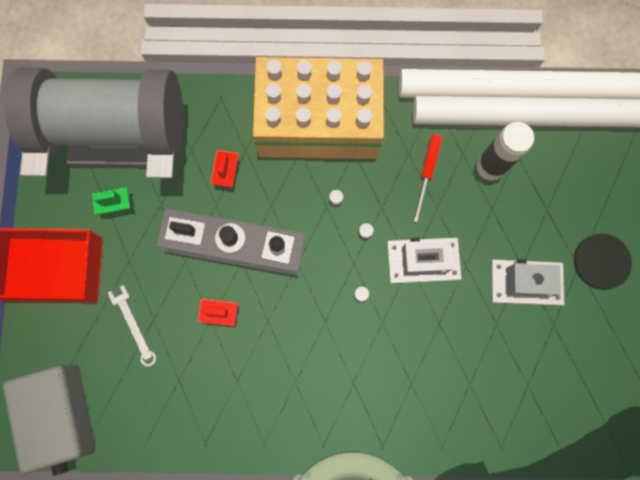

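View pics/side1.png

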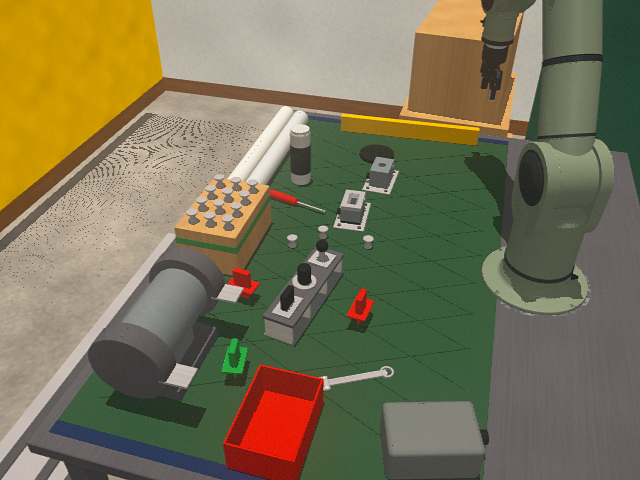

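The top view shows the rack, left to right: tongue key at about (184,230), pin key at (230,236) and prong key at (277,245). The slotted switch is at (428,258) and the round-hole one at (538,279). The red and green look-alikes lie loose, and the side view agrees.

```bash
cat >> h.py <<'E'
def rect(P):
    (c,s,a)=cv2.minAreaRect((P[:,:2]*1000).astype(np.float32)); b=cv2.boxPoints((c,s,a))
    e=max((b[1]-b[0],b[2]-b[1]),key=np.linalg.norm); ang=np.degrees(np.arctan2(e[1],e[0]))%180
    return np.round(c,1),np.round(s,1),round(float(ang),1),len(P)
def box(W,d,x0,x1,y0,y1,z0,z1):
    m=(d>0)&(W[...,0]>x0)&(W[...,0]<x1)&(W[...,1]>y0)&(W[...,1]<y1)&(W[...,2]>z0)&(W[...,2]<z1); return W[m],m
E
python3 - <<'E'
from h import *
f=np.load("top1.npz");W,d=f["W"],f["d"]
for n,a in dict(handle=(.5,.62,.29,.40,.1,.135),rack=(.45,.65,.05,.45,.055,.085),switchtop=(.45,.62,-.25,-.08,.05,.075),rackall=(.45,.65,.05,.45,.05,.135)).items():
    P,m=box(W,d,*a); print(n,rect(P),np.median(P,0).round(4))
g=f["im"]
m=box(W,d,.45,.62,-.25,-.08,.0,.075)[1]
# slot: dark/deep pixels within switch top
P,mm=box(W,d,.45,.62,-.25,-.08,.05,.075); c=np.median(P,0)
Q,_=box(W,d,c[0]-.026,c[0]+.026,c[1]-.04,c[1]+.04,-.02,.05); print("slotdeep",rect(Q) if len(Q)>5 else len(Q))
E
```

```text
handle (array([571.8, 349. ]), array([44.5, 17.3]), 81.6, 214) [0.5704 0.3482 0.1176]
rack (array([556.1, 256.5]), array([292.4,  81.1]), 80.5, 4854) [0.5517 0.2473 0.0687]
switchtop (array([ 530. , -148.5]), array([61.4, 93.2]), 93.1, 1171) [ 0.53   -0.1487  0.0604]
rackall (array([556.1, 256.5]), array([292.4,  81.1]), 80.5, 5607) [0.5525 0.2517 0.0695]
slotdeep (array([ 530. , -150.3]), array([21. , 47.3]), 91.2, 187)
```

```bash
python3 -m creep '[[[-1,0,0,0,0,0,-8],[-1,0,0,0,0,0,-8],[-1,0,0,0,0,0,-8],[-1,0,0,0,0,0,-8],[-1,0,0,0,0,0,-8],[-1,0,0,0,0,0,-8],[-1,0,0,0,0,0,-8],[-1,0,0,0,0,0,-6.7]]]'
python3 -m creep '[[[-1,0.036,0.02,0,0,0,0],[-1,0.036,0.02,0,0,0,0],[-1,0.036,0.02,0,0,0,0],[-1,0.036,0.02,0,0,0,0],[-1,0.036,0.02,0,0,0,0],[-1,0.036,0.02,0,0,0,0],[-1,0.036,0.02,0,0,0,0],[-1,0.036,0.02,0,0,0,0],[-1,0.036,0.02,0,0,0,0],[-1,0.036,0.02,0,0,0,0]]]'
```

```text
clock: 1.7
position: [0.1964, -0.5934, 0.2313]
tool_rot: [3.142, 0.0, 1.42]
force: [-0.6, -0.2, 0.5]
grip_width: 0.0857
finger_force: 0.0
clock: 2.7
position: [0.451, -0.2676, 0.2315]
tool_rot: [3.141, 0.0, 1.414]
force: [0.5, -0.5, 0.1]
grip_width: 0.0853
finger_force: 0.0
```

```bash
python3 -m creep '[[[-1,0.039,0.002,0,0,0,0],[-1,0.039,0.002,0,0,0,0],[-1,0.039,0.002,0,0,0,0],[-1,0.039,0.002,0,0,0,0],[-1,0.039,0.002,0,0,0,0],[-1,0.039,0.002,0,0,0,0],[-1,0.039,0.002,0,0,0,0],[-1,0.039,0.002,0,0,0,0]]]'
python3 -m creep '[[[-1,0.039,0.001,0,0,0,0],[-1,0.039,0.001,0,0,0,0],[-1,0.039,0.001,0,0,0,0],[-1,0.039,0.001,0,0,0,0],[-1,0.039,0.001,0,0,0,0],[-1,0.039,0.001,0,0,0,0],[-1,0.039,0.001,0,0,0,0],[-1,0.039,0.001,0,0,0,0],[-1,0,0,0,0,0,0],[-1,0,0,0,0,0,0]]]'
cat >> h.py <<'E'
from scipy.spatial.transform import Rotation as Rt
def wristworld(p,o):
    v,u=np.mgrid[0:480,0:640]; a=(u-p["cx"])/p["fx"]; b=(v-p["cy"])/p["fy"]; th=np.hypot(a,b)+1e-9
    d=p["range_z"]; k=np.where(th<1.4,np.tan(np.minimum(th,1.4)),0)/th
    P=np.stack([a*k*d,b*k*d,d],-1); T=p["T_tool_cam"]; P=P@T[:3,:3].T+T[:3,3]
    return P@Rt.from_euler("xyz",o["tool_rot"]).as_matrix().T+o["position"]
E
python3 - <<'E'
from h import *
o=observe(); p=grab_frame("wrist"); save(p,"w1.png"); W=wristworld(p,o); d=p["range_z"]
print(o["clock"],o["position"],o["tool_rot"])
for n,a in dict(handle=(.5,.62,.3,.40,.1,.135),flange=(.5,.62,.3,.40,.0715,.08),plate=(.45,.65,.05,.45,.055,.085)).items():
    P,m=box(W,d,*a)
    if len(P)>5: print(n,rect(P),np.median(P,0).round(4))
P,m=box(W,d,.5,.62,.3,.4,.105,.135); vu=np.argwhere(m); print(vu.min(0),vu.max(0))
E
```

```text
clock: 3.5
position: [0.5149, 0.0382, 0.2315]
tool_rot: [3.141, 0.0, 1.414]
force: [1.7, -0.7, 0.6]
grip_width: 0.0855
finger_force: 0.0
clock: 4.5
position: [0.5709, 0.3444, 0.2308]
tool_rot: [-3.141, 0.0, 1.415]
force: [0.1, -0.5, -0.8]
grip_width: 0.0856
finger_force: 0.0
4.5 [0.57089973 0.34439546 0.23080223] [-3.14095700e+00  2.80081310e-04  1.41541591e+00]
handle (array([571.3, 349.9]), array([43.2, 15.6]), 80.9, 1356) [0.5717 0.3518 0.1184]
flange (array([571.3, 349.2]), array([73. , 46.7]), 81.0, 3351) [0.575  0.3564 0.0737]
plate (array([557.9, 273. ]), array([257.7,  81.1]), 80.6, 18900) [0.5598 0.3011 0.0682]
[192 311] [253 332]
```

View pics/w1.png

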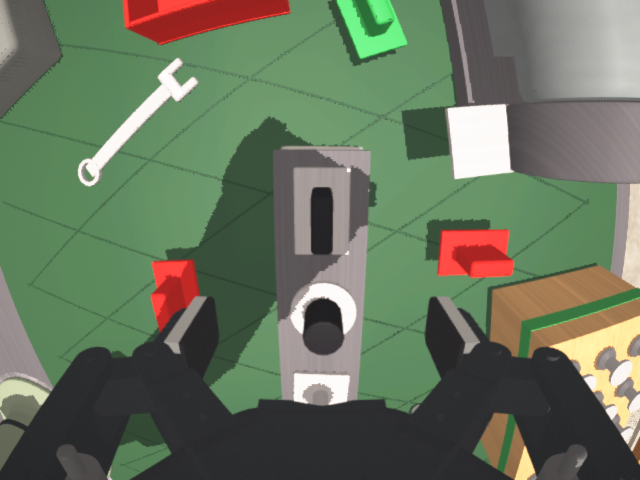

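The wrist view shows the black handle and flange at about (322,222), lined up with the tool. The pin key is at (323,325). Next I shift 5 mm along the tool's x and descend.

```bash
python3 -m creep '[[[-1,0.005,0,0.02,0,0,0],[-1,0,0,0.03,0,0,0],[-1,0,0,0.03,0,0,0],[-1,0,0,0.03,0,0,0],[-1,0,0,0.02,0,0,0],[-1,0,0,0.01,0,0,0],[-1,0,0,0.01,0,0,0],[-1,0,0,0,0,0,0],[-1,0,0,0,0,0,0]]]' 
python3 -m creep '[[[1,0,0,0,0,0,0],[1,0,0,0,0,0,0],[1,0,0,0,0,0,0],[1,0,0,0,0,0,0],[1,0,0,0,0,0,0],[1,0,0,0,0,0,0],[1,0,0,0,0,0,0],[1,0,0,0,0,0,0]]]' 60
```

```text
clock: 5.45
position: [0.5725, 0.3487, 0.0821]
tool_rot: [3.141, -0.001, 1.414]
force: [0.5, -0.2, 0.5]
grip_width: 0.0854
finger_force: 0.0
clock: 6.25
position: [0.5722, 0.3487, 0.0815]
tool_rot: [3.141, -0.0, 1.414]
force: [0.0, -0.7, 5.4]
grip_width: 0.0152
finger_force: 59.0
```

```bash
python3 -m creep '[[[1,0,0,-0.01,0,0,0],[1,0,0,-0.01,0,0,0],[1,0,0,-0.02,0,0,0],[1,0,0,-0.02,0,0,0],[1,0,0,-0.03,0,0,0],[1,0,0,-0.03,0,0,0],[1,0,0,-0.02,0,0,0],[1,0,0,-0.01,0,0,0],[1,0,0,0,0,0,0]]]'
python3 - <<'E'
from h import *
o=observe()
p=grab_frame("wrist"); W=wristworld(p,o); d=p["range_z"]; save(p,"w2.png")
P,m=box(W,d,.5,.65,.28,.42,.19,.23); print("flange?",len(P), rect(P) if len(P)>5 else 0,np.median(P,0))
R=Rt.from_euler("z",o["tool_rot"][2]).as_matrix()[:2,:2]
print(o["finger_force"],o["grip_width"],o["position"]); D=np.array([.530,-.1487])-o["position"][:2]; x=np.array([np.cos(o["tool_rot"][2]),np.sin(o["tool_rot"][2])]); print("tool shift",D@x,D@[x[1],-x[0]])
E
```

```text
clock: 7.15
position: [0.5724, 0.3489, 0.2327]
tool_rot: [3.14, -0.001, 1.414]
force: [0.3, 0.1, -1.9]
grip_width: 0.0154
finger_force: 58.6
flange? 6701 (array([574.9, 367.1]), array([38.3, 46.3]), 171.1, 6701) [0.57656082 0.3734116  0.2249193 ]
58.636322021484375 0.015361884049381908 [0.57237675 0.34886776 0.23274061]
tool shift -0.498083005072357 0.03581594570086966
```

View pics/w2.png

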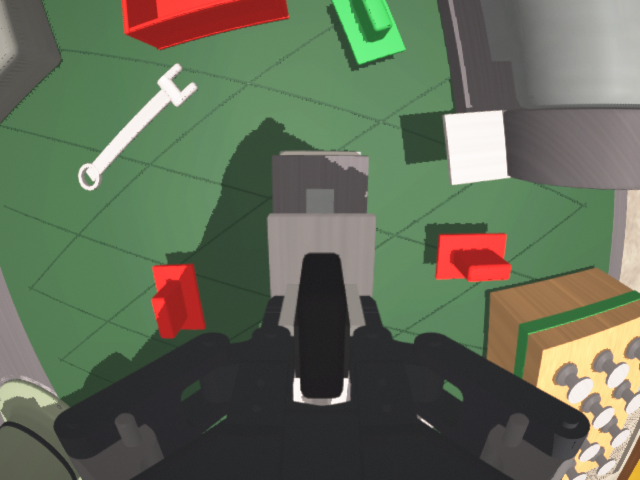

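```bash
python3 -m creep '[[[1,-0.02,0.003,0,0,0,0],[1,-0.04,0.003,0,0,0,0],[1,-0.04,0.003,0,0,0,0],[1,-0.04,0.003,0,0,0,0],[1,-0.04,0.003,0,0,0,0],[1,-0.04,0.003,0,0,0,0],[1,-0.04,0.003,0,0,0,0],[1,-0.04,0.003,0,0,0,0],[1,-0.04,0.003,0,0,0,0],[1,-0.04,0.003,0,0,0,0]]]'
python3 -m creep '[[[1,-0.04,0.003,0,0,0,0],[1,-0.04,0.002,0,0,0,0],[1,-0.025,0.001,0,0,0,0],[1,-0.013,0,0,0,0,0],[1,0,0,0,0,0,-4],[1,0,0,0,0,0,-4],[1,0,0,0,0,0,-3.5],[1,0,0,0,0,0,0],[1,0,0,0,0,0,0]]]'
cat > chk.py <<'E'
from h import *
o=observe(); p=grab_frame("wrist"); W=wristworld(p,o); d=p["range_z"]; z=o["position"][2]
x=np.array([np.cos(o["tool_rot"][2]),np.sin(o["tool_rot"][2])])
for n,a in dict(switch=(.45,.62,-.25,-.06,.05,.072),held=(.45,.6,-.22,-.05,z-.02,z+.07)).items():
    P,m=box(W,d,*a); print(n,rect(P) if len(P)>5 else len(P), np.median(P,0) if len(P) else 0)
D=np.array([.530,-.1487])-o["position"][:2]; print(o["clock"],o["position"],o["tool_rot"],o["finger_force"],"shift",D@x,D@[x[1],-x[0]])
p=grab_frame("side"); save(p,"s2.png")
E
python3 chk.py; python3 -c "
import cv2;i=cv2.imread('pics/s2.png')[90:270,260:460];cv2.imwrite('pics/s2c.png',cv2.resize(i,None,fx=3,fy=3))"
```

```text
clock: 8.2
position: [0.5414, -0.0331, 0.2301]
tool_rot: [-3.14, 0.0, 1.414]
force: [0.2, 0.0, -2.2]
grip_width: 0.0155
finger_force: 58.7
clock: 9.1
position: [0.5298, -0.1484, 0.2308]
tool_rot: [-3.141, -0.001, 1.613]
force: [-0.5, 0.3, -1.5]
grip_width: 0.0153
finger_force: 58.7
switch (array([ 527.9, -126.1]), array([59.9, 45.9]), 3.4, 3132) [ 0.52742514 -0.12119771  0.0614659 ]
held (array([ 529.3, -140.4]), array([105.4,  59.3]), 2.4, 31958) [ 0.52893706 -0.1370679   0.26973959]
9.1 [ 0.52975618 -0.1483856   0.23077587] [-3.14084666e+00 -5.80724420e-04  1.61349995e+00] 58.73509883880615 shift -0.0003245194331835096 0.00023017885811834964
```

View pics/s2c.png

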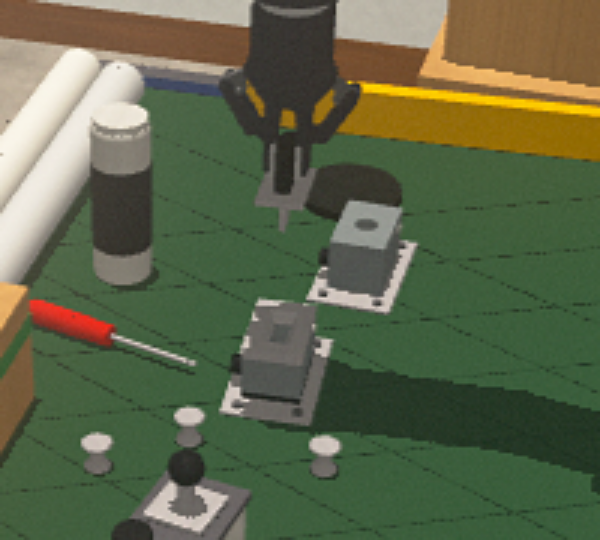

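The key hangs upright in the grip over the slotted switch (crop about (280,330)), aligned to about 1 mm and 1°. I descend in two steps.

```bash
python3 -m creep '[[[1,0,0,0.02,0,0,-1],[1,0,0,0.03,0,0,0],[1,0,0,0.02,0,0,0],[1,0,0,0.01,0,0,0],[1,0,0,0.01,0,0,0],[1,0,0,0.01,0,0,0],[1,0,0,0.01,0,0,0],[1,0,0,0.01,0,0,0],[1,0,0,0,0,0,0]]]'
```

```text
clock: 10.1
position: [0.5294, -0.1488, 0.1101]
tool_rot: [-3.14, -0.0, 1.632]
force: [0.2, 0.1, -0.9]
grip_width: 0.0154
finger_force: 58.8
```

No contact yet; 34 mm to go.

```bash
python3 -m creep '[[[1,0,0,0.006,0,0,0],[1,0,0,0.006,0,0,0],[1,0,0,0.006,0,0,0],[1,0,0,0.005,0,0,0],[1,0,0,0.004,0,0,0],[1,0,0,0.003,0,0,0],[1,0,0,0.002,0,0,0],[1,0,0,0.001,0,0,0],[1,0,0,0,0,0,0],[1,0,0,0,0,0,0]]]'
```

```text
clock: 11.1
position: [0.53, -0.1489, 0.0784]
tool_rot: [3.141, 0.0, 1.632]
force: [0.9, -0.1, -2.2]
grip_width: 0.0153
finger_force: 58.8
```

```bash
python3 -m creep '[[[1,0,0,0.001,0,0,0],[1,0,0,0.001,0,0,0],[1,0,0,0.001,0,0,0],[1,0,0,0.001,0,0,0],[1,0,0,0,0,0,0],[1,0,0,0,0,0,0]]]'
```

```text
clock: 11.7
position: [0.5299, -0.149, 0.0754]
tool_rot: [3.141, 0.001, 1.632]
force: [-9.6, 1.8, 25.2]
grip_width: 0.0153
finger_force: 62.6
```

Seated: 25 N upward at the expected height. Now I release and retreat upward.

```bash
python3 -m creep '[[[1,0,0,-0.001,0,0,0],[-1,0,0,0,0,0,0],[-1,0,0,0,0,0,0],[-1,0,0,0,0,0,0],[-1,0,0,0,0,0,0],[-1,0,0,0,0,0,0],[-1,0,0,0,0,0,0],[-1,0,0,0,0,0,0],[-1,0,0,0,0,0,0]]]'
python3 -m creep '[[[-1,0,0,-0.01,0,0,0],[-1,0,0,-0.02,0,0,0],[-1,0,0,-0.03,0,0,0],[-1,0,0,-0.03,0,0,0],[-1,0,0,-0.03,0,0,0],[-1,0,0,-0.02,0,0,0],[-1,-0.03,0,0,0,0,0],[-1,-0.03,0,0,0,0,0],[-1,0,0,0,0,0,0],[-1,0,0,0,0,0,0]]]'
python3 - <<'E'
from h import *
o=observe(); p=grab_frame("wrist"); save(p,"w3.png"); W=wristworld(p,o); d=p["range_z"]; print(o["clock"],o["position"],o["force"])
for n,a in dict(handle=(.48,.58,-.22,-.08,.09,.125),flange=(.48,.58,-.22,-.08,.0652,.075),switch=(.45,.6,-.22,-.08,.05,.0648)).items():
    P,m=box(W,d,*a); print(n,rect(P) if len(P)>5 else len(P), np.median(P,0) if len(P) else 0)
E
```

```text
clock: 12.6
position: [0.5299, -0.1489, 0.0753]
tool_rot: [-3.142, -0.0, 1.632]
force: [0.7, 0.8, 0.3]
grip_width: 0.085
finger_force: 0.0
clock: 13.6
position: [0.5334, -0.209, 0.2158]
tool_rot: [3.141, -0.0, 1.631]
force: [-0.0, 0.6, -0.6]
grip_width: 0.0855
finger_force: 0.0
13.6 [ 0.53343571 -0.20899528  0.21576561] [-0.01908812  0.59060028 -0.60691351]
handle (array([ 529.6, -148.7]), array([15.4, 43.7]), 93.7, 1533) [ 0.52956191 -0.14837613  0.1125186 ]
flange (array([ 529.7, -148.2]), array([46.6, 72.8]), 93.5, 3946) [ 0.52937163 -0.14586299  0.06773927]
switch (array([ 529. , -149.3]), array([60.8, 91.1]), 93.1, 3015) [ 0.52711281 -0.1498146   0.06176601]
```

View pics/w3.png

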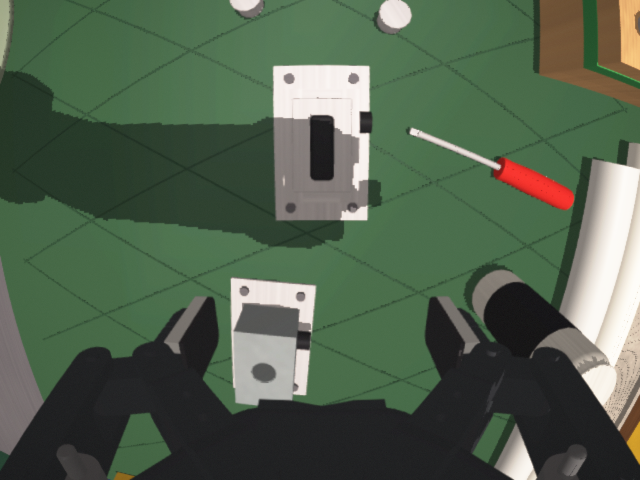

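The key at (322,148) sits flush and centred: flange top is 6 mm above the switch top, about 1 mm off centre and under 1° off. The robot is clear of everything.

```bash
python3 -c "
from workcell import *
print(job_done())"
```

```text
the job is handed in; nothing more can be done
None
```

The tongue key is fully home in the slotted guard switch, flange flush and about 1 mm off centre; I released it, did not touch the other two keys, and handed the job in at about 14 s; no verdict was returned.

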